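# Erect the carton tray and tare the bench scale

## Task

Fold up the two hanging side panels of the carton tray on the scale so that it becomes an open box, then take the stylus from its stand and press and hold for a moment the scale's recessed tare button (in the round well, the one farther from the robot) with its tip, square to the key panel that slopes to the left. Then put the stylus back upright in its stand; leave the power button in the square well and the other things on the table alone.

Things in the scene. Friction and masses are not known exactly. Their poses are not given: they have to be found in the camera images.
- scale: white bench scale, fixed. Origin on the table under its middle; x away from the robot, y left, z up. Right half: base 190 x 160 wide, 48 high, steel pan 180 x 145, top 84 high, on a post, both centred at x 0, y -130. Left half: key panel, a plate 95 up the slope, 130 wide (x), centred at x 0, y 155, tilted 35 deg from level to face up and left (+y), 20 to 80 high, display in its upper part
- left_hinge (a point): middle of the crease of the tray's left (+y) side panel, 86 mm above the table; axes as scale, crease along x. The tray is 4 mm cardboard on the pan and cannot slide: floor 150 (x) x 130 (y); its near and far end walls, 60 high, already stand
- right_hinge (a point): the same for the right (-y) side panel; the crease runs along x
- left_panel (a joint): angle of the left side panel: 0 lies flat outward (towards +y), 1.571 stands upright at its stop. Panel 140 long (x), free edge 61 mm from the crease, 4 thick, 30 g; a stiff crease, it stays where it is left (about 1 N at the edge moves it). It overhangs the pan, so a tilted finger fits under it from outside
- right_panel (a joint): angle of the right side panel, same sizes and meaning; 0 lies flat outward (towards -y)
- left_edge (a point): middle of the free edge of the left side panel; at 61 mm from left_hinge
- right_edge (a point): middle of the free edge of the right side panel; at 61 mm from right_hinge
- tare (a joint): travel of the tare button in m, 0 out, 0.004 fully pressed (about 4 N), springs back
- tare_top (a point): centre of the tare button's top face (round grey cap 12 mm across, at the bottom of a round well 15 mm across and 12 mm deep in the key panel); its z axis points out of the key panel, square to it (35 deg from vertical, leaning to the left, +y of the scale)
- tare_well (a point): centre of the mouth of the tare button's round well, flush with the key panel's face; z points out of the panel
- power (a joint): travel of the power button, 0 out, 0.004 pressed: must not be pressed
- power_top (a point): top of the power button (square grey cap 12 mm wide in a square well 15 mm wide), 52 mm nearer the robot (-x of the scale) than the tare button
- stylus: stylus, stands upright in its stand. Origin at the centre of its tip, z along it towards the handle. Steel shaft 7 mm diameter from 0 to 50, collar 26 mm diameter from 50 to 54, round grey handle 14 mm diameter from 54 to 114; 50 g
- stylus_tip (a point): centre of the stylus' flat tip (its origin)
- stylus_collar (a point): underside of the stylus' collar on its axis, 50 mm above the tip; lies on the stand's top when the stylus is home
- stand: aluminium block 60 x 60 x 60 high, fixed; origin at the centre of its underside. A round hole 12 mm across in the middle of its top goes right through; the stylus hangs in it by its collar, tip 10 mm above the table. The stand may be left or right of the scale
- stand_hole0 (a point): centre of the mouth of the stand's hole, 60 mm above the table, z up
- jar: bystander: seasoning jar, 64 mm diameter, 90 high, origin under its middle; on the other side of the scale than the stand
- weight: bystander: steel check weight with a knob, 48 mm diameter, 70 high, origin under its middle
- formring: bystander: white plastic forming ring, 120 mm diameter, 22 high, origin under its middle

How it is judged:
By the outcome, as a careful person would: the job done as asked, in the order asked, and still so for the second after the job is handed in, with the robot touching nothing.
It also fails if it takes over 72 s, if anything falls off the work surface, if the arm or the gripper's body presses on something with over 40 N, if the wrist force passes 120 N, or if a joint passes its speed limit or range.

## Robot

A 6-joint arm with a two-finger parallel gripper is mounted at the origin on the work surface. World frame = base frame: x ahead of the robot, y to its left, z up, the work surface at z = 0. Lengths are in m, angles in rad, forces in N, time in s.
With the tool pointing down it reaches from about 0.25 to 0.775 m from the base axis. Payload 4 kg.
Tool frame: the origin (TCP) lies on the centre line of the jaws, within the pads' length; the fingertips stand 14 mm ahead of it and the grasp point (between the pads) lies 5 mm behind it; z points along the fingers, y is the line along which they close (so a half turn about z gives the same grasp; the last joint's range is limited). The gripper opens to 94 mm and grips with 3 to 60 N. Pads are 16 mm wide; open, the fingers measure 119 mm over their backs; the gripper's body (75 mm by 177 mm) begins 78 mm behind the grasp point.
Start: joints at [-0.103, 0.087, 1.371, -0, 1.684, -0.103], TCP at [0.55, -0, 0.22] pointing down, gripper open.
Joint ranges: [-3.1, 3.1], [-0.76, 2.03], [0.27, 2.55], [-1.08, 4.22], [0.17, 2.65], [-2.57, 2.57]. Speed limits (rad/s): [2.79, 2.79, 3.14, 3.14, 3.14, 3.14].

## Interface

Orientations are given as a unit quaternion [w, x, y, z].
In Python, from workcell import * gives the robot as it stands.
- The arm moves only by the tool carry_out, never from a script. Its argument "motion" is a list of rows, each an object with "travel": the shift along the tool's x, y, z in units of 0.03 m (1.0 is 0.03 m), a list of three; "spin": the turn about the tool's z in units of 0.1 rad (1.0 is 0.1 rad). A call has 1 to 10 rows; each row shifts and turns the commanded pose from where the row before left it, along the tool's axes as they then stand; what a row does not reach is not made up. A row lasts 1/8 s, in which the tool goes at most 62.5 mm and 10.7 degrees, less where a joint would pass 70% of its speed; a pose out of reach is approached as far as the arm can. A call with a number of a shift or a turn outside -1 to 1 is refused whole. A call with a gripper value outside its range is refused whole. "fingers" is the closure, from -1 (fully open) to 1 (shut), set as the call begins (left out, the last holds). The fingers move at their own pace and stop on an object; the grip force is fixed at half the most. Time passes only in rows, so rows that do not move let the fingers close. It gives the time, the measured TCP pose, the force, the opening and the grip force at its end, in the units of the state.
- sense(): the state, without advancing time (a new reading comes with each control period).
- capture(name): name is "scene" or "side" or "wrist"; returns the picture (420x560x3 uint8, blue, green, red); there is no depth.
- calibration(name): a dict with "vertical_fov" (degrees; the focal length in pixels is half the picture's height over the tangent of half this angle, whatever the lens; pixels are square), "cx", "cy" (the principal point, pixels), "R" (3x3) and "t" (3): a world point X has camera coordinates R X + t; the wrist camera has in their place "T_tool_cam" (4x4, takes a point from camera to tool coordinates, whose origin is the TCP and whose axes are the flange's). Camera axes: x right, y down, z forward; pixel columns grow to the right and rows downward; lengths in m; the calibration is good to about 2 mm. A picture is of the moment at which its call begins: read the wrist's pose just before it. calibration takes no time and is no camera call.
- job_done(): hands the job in; it is judged then, once.
The state is a dict: "clock": time; "q": joint angles; "qd": joint speeds; "joint_torque": joint torques, N m; "position": TCP position; "tcp_rot": TCP orientation; "wrist_force": force on the tool from outside, world axes, zero at the start; "torque": the same for the moment, N m; "grip_width": opening from 0.0 (shut) to 1.0 (fully open); "gripper_force": force on a finger pad.
Only numpy, scipy, OpenCV 4.12 (cv2) and the standard library are available. Lean on these libraries where they do the work, as an engineer would, in place of code of your own. Each camera call takes 0.05 s, during which the arm holds its last target. There are 200 camera calls.

## Working session

There is one attempt and no reset: what is moved stays moved. The work goes in short steps, Python scripts to look and compute and a tool call to move; the robot and the scene stay as the last step left them, time stands still between calls to the robot, and variables do not carry over. Pictures are saved under pics/ and viewed, at most 10 in all, crops included, and the job is handed in when it is done.

Besides the shell and the picture viewer there is one more tool, called after ">>>" by a JSON object that holds its "fn" and its "kwargs", one argument or row to a line. carry_out: Moves the arm, as the interface text tells. Shifts and turns lie within -1 to 1; 1 stands for 0.03 m of shift or 0.1 rad of turn. Its arguments: {"type":"object","properties":{"motion":{"type":"array","items":{"type":"object","properties":{"travel":{"type":"array","items":{"type":"number","minimum":-1,"maximum":1}},"spin":{"type":"number","minimum":-1,"maximum":1}}}},"fingers":{"type":"number"}},"required":["motion"]}

```bash
ls; mkdir -p pics
python3 - <<'E'
from workcell import *
import cv2,numpy as np
s=sense();print(s)
for n in("scene","side","wrist"):
    c=calibration(n);print(n,c)
    cv2.imwrite(f"pics/{n}0.png",capture(n))
a=cv2.imread("pics/scene0.png");
E
```

```text
pics
{'clock': 0.0, 'q': array([-1.03072972e-01,  8.79290978e-02,  1.37223762e+00, -2.60061923e-05,
        1.68362103e+00, -1.03113941e-01]), 'qd': array([-0.00079838,  0.00037263, -0.00161876, -0.00070175, -0.00124197,
       -0.00024105]), 'joint_torque': array([ 1.28542815e-03, -3.40182602e+01, -3.02423716e+01,  7.18220207e-02,
        3.29729996e-02, -1.13141955e-04]), 'position': array([5.49474655e-01, 5.58423866e-05, 2.18326765e-01]), 'tcp_rot': array([-8.43679444e-04,  7.07092895e-01,  7.07119815e-01, -7.02122438e-04]), 'wrist_force': array([ 0.39398388, -0.43372621, -0.00683116]), 'torque': array([-0.02009427, -0.03684635,  0.05766019]), 'gripper_force': 0.0, 'grip_width': 1.0025549623808816}
scene {'vertical_fov': 53.843636375631874, 'cx': 281.9129810854373, 'cy': 210.85979207780386, 'R': array([[ 0.84688345,  0.53155068, -0.01556589],
       [ 0.38339729, -0.63060141, -0.67479507],
       [-0.36850365,  0.56550485, -0.73784099]]), 't': array([-0.46497504, -0.17670032,  1.38760294])}
side {'vertical_fov': 50.504554549490486, 'cx': 285.24903926042657, 'cy': 208.0043716290456, 'R': array([[ 0.98123665, -0.19158063,  0.02171395],
       [-0.07734202, -0.49426769, -0.86586238],
       [ 0.17661497,  0.8479365 , -0.4998108 ]]), 't': array([-0.531221  ,  0.0976656 ,  0.98621189])}
wrist {'vertical_fov': 70.22855751840233, 'cx': 277.08383604088516, 'cy': 211.39009886658175, 'T_tool_cam': array([[-8.01892140e-04, -9.60402220e-01, -2.78616104e-01,
         8.14103447e-02],
       [ 9.99999668e-01, -8.10832353e-04, -8.31491145e-05,
        -8.48762206e-04],
       [-1.46054357e-04, -2.78616078e-01,  9.60402551e-01,
        -1.65743919e-01],
       [ 0.00000000e+00,  0.00000000e+00,  0.00000000e+00,
         1.00000000e+00]])}
```

View pics/scene0.png

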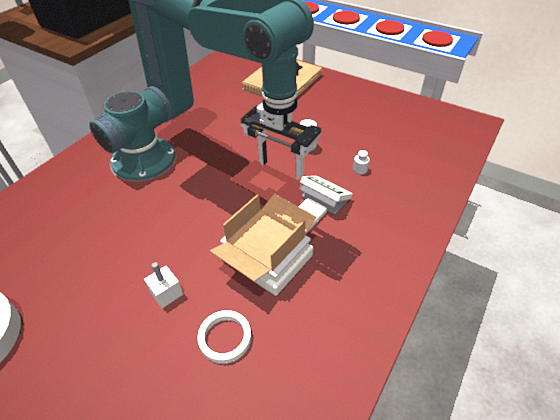

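View pics/side0.png

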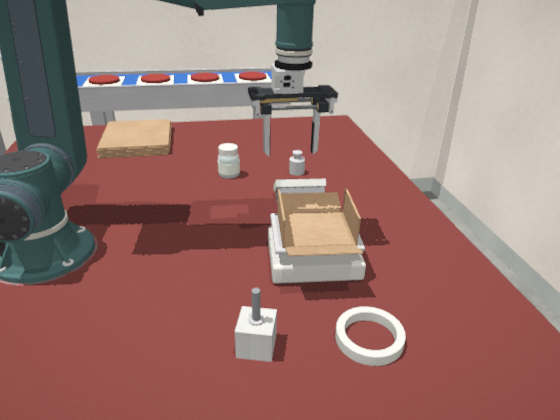

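Run:
```python
import cv2,numpy as np
a=cv2.imread("pics/scene0.png")[165:305,200:365];b=cv2.imread("pics/side0.png")[165:300,255:375]
f=lambda i:cv2.resize(i,(400,int(i.shape[0]*400/i.shape[1])),interpolation=cv2.INTER_CUBIC)
a,b=f(a),f(b);o=np.zeros((460,800,3),np.uint8);o[:a.shape[0],:400]=a;o[:b.shape[0],400:]=b
cv2.imwrite("pics/z0.png",o)
```

```text
(no output)
```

View pics/z0.png

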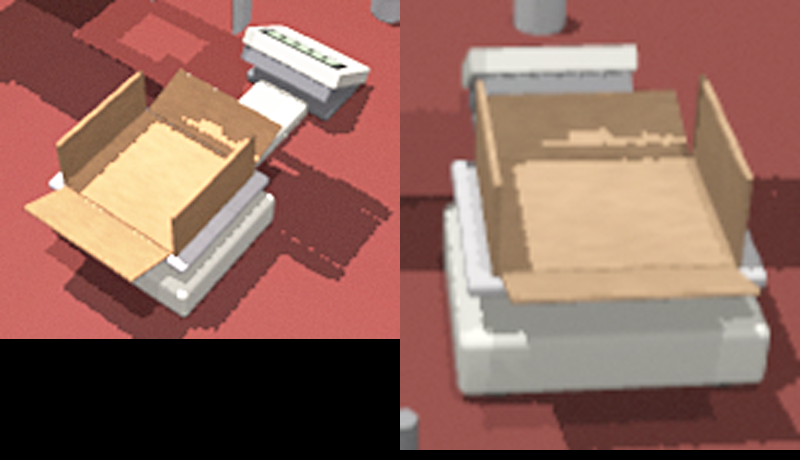

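View pics/wrist0.png

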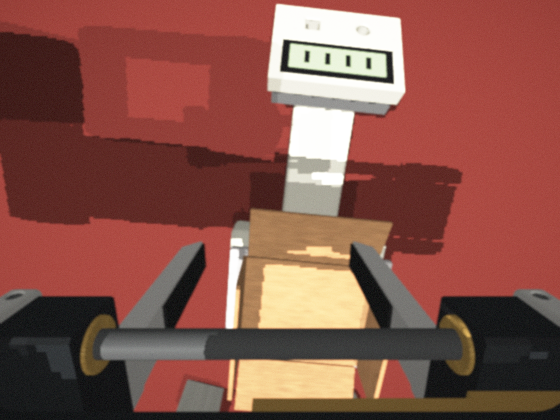

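```bash
cat > h.py <<'E'
from workcell import *
import numpy as np
from scipy.optimize import least_squares
from scipy.spatial.transform import Rotation as Ro
def cam(n,st=None):
    c=calibration(n);f=210/np.tan(np.radians(c["vertical_fov"]/2))
    if n!="wrist":return f,c["cx"],c["cy"],np.array(c["R"]),np.array(c["t"])
    q=st["tcp_rot"];T=np.eye(4);T[:3,:3]=Ro.from_quat([q[1],q[2],q[3],q[0]]).as_matrix();T[:3,3]=st["position"]
    M=np.linalg.inv(T@np.array(c["T_tool_cam"]));return f,c["cx"],c["cy"],M[:3,:3],M[:3,3]
def proj(C,X):
    p=C[3]@np.asarray(X)+C[4];return np.array([C[1]+C[0]*p[0]/p[2],C[2]+C[0]*p[1]/p[2]])
def onplane(C,uv,n,d):
    o=-C[3].T@C[4];r=C[3].T@np.array([(uv[0]-C[1])/C[0],(uv[1]-C[2])/C[0],1]);return o+r*(d-n@o)/(n@r)
def tri(obs,x0=(.5,0,.1)):
    r=least_squares(lambda X:np.concatenate([proj(C,X)-u for C,u in obs]),x0);return r.x,r.fun
E
cat > fit.py <<'E'
from h import *
st=sense();S,D,W=cam("scene"),cam("side"),cam("wrist",st)
cs=lambda u,v:np.array([200+u*165/400,165+v*165/400]);cd=lambda u,v:np.array([255+(u-400)*.3,165+v*.3])
y0=-.13;h=.065;e=.061;z=.086
def ed(s,x,t):return [x,y0+s*(h+e*np.cos(t)),z+e*np.sin(t)]
obs=[(S,cs(143,75),lambda p:[-.075,y0+h,.146]),(S,cs(60,147),lambda p:[-.075,y0-h,.146]),(S,cs(253,140),lambda p:[.075,y0+h,.146]),(S,cs(175,222),lambda p:[.075,y0-h,.146]),
(S,cs(25,207),lambda p:ed(-1,-.07,p[4])),(S,cs(135,280),lambda p:ed(-1,.07,p[4])),(S,cs(180,70),lambda p:ed(1,-.07,p[3])),(S,cs(280,127),lambda p:ed(1,.07,p[3])),
(D,cd(705,80),lambda p:[.075,y0+h,.146]),(D,cd(750,178),lambda p:[.075,y0-h,.146]),(D,cd(510,298),lambda p:ed(-1,-.07,p[4])),(D,cd(757,292),lambda p:ed(-1,.07,p[4])),(D,cd(677,92),lambda p:ed(1,.07,p[3])),
(W,np.array([250,210.]),lambda p:ed(1,-.07,p[3])),(W,np.array([392,223.]),lambda p:ed(1,.07,p[3])),
(W,np.array([277,5.]),lambda p:[-.065,.155+.0389,.025]),(W,np.array([403,17.]),lambda p:[.065,.155+.0389,.025]),(W,np.array([268,90.]),lambda p:[-.065,.155-.0389,.079]),(W,np.array([400,104.]),lambda p:[.065,.155-.0389,.079])]
def w(p,X):
    c,s=np.cos(p[2]),np.sin(p[2]);return np.array([p[0]+c*X[0]-s*X[1],p[1]+s*X[0]+c*X[1],X[2]])
r=least_squares(lambda p:np.concatenate([proj(C,w(p,f(p)))-u for C,u,f in obs]),[.6,0,0,0,0],loss="soft_l1")
p=r.x;print(p.round(4));print(np.array([proj(C,w(p,f(p)))-u for C,u,f in obs]).round(1).tolist())
for n,X in dict(Lh=[0,y0+h,z],Le=ed(1,0,p[3]),Rh=[0,y0-h,z],Re=ed(-1,0,p[4])).items():print(n,w(p,X).round(4))
n=w([0,0,p[2]],[0,np.sin(.6109),np.cos(.6109)]);c=w(p,[0,.155,.052])
for uv in((312,25),(362,30)):print("well",onplane(W,uv,n,n@c).round(4))
print("sty top",tri([(S,np.array([155.,265])),(D,np.array([256.,290]))]))
print("stand",tri([(S,np.array([161.,278])),(D,np.array([257.,320]))]))
E
python3 fit.py
```

```text
[ 0.5933  0.0007 -0.1016  0.2782  0.3734]
[[-1.9, -2.0], [-2.7, -1.0], [0.3, -2.2], [-1.5, -1.2], [-1.2, -0.0], [-2.0, 0.2], [-0.8, -0.2], [0.6, -0.3], [0.5, -1.5], [1.3, 0.2], [0.7, 0.3], [1.6, -0.7], [-0.1, -0.1], [1.0, -0.3], [-0.3, 0.4], [-0.2, 1.4], [-3.8, 3.6], [0.4, -10.9], [3.9, -10.1]]
Lh [ 0.5867 -0.0639  0.086 ]
Le [ 0.5926 -0.0056  0.1028]
Rh [ 0.5735 -0.1932  0.086 ]
Re [ 0.5677 -0.2498  0.1083]
well [0.5845 0.1798 0.0364]
well [0.6363 0.1754 0.0358]
sty top (array([ 0.42441535, -0.34516421,  0.12054958]), array([-0.10745808, -0.72223888,  0.31674354,  0.39487794]))
stand (array([ 0.42404546, -0.34489416,  0.05815058]), array([ 0.15016137,  1.18515082, -0.52208348, -0.63656893]))
```

>>> {"fn": "carry_out", "kwargs": {
  "fingers": 1,
  "motion": [
    {"travel": [0,0,0],"spin": 1},
    {"travel": [0.6,0.75,0],"spin": 0},
    {"travel": [0.6,0.7,0.5],"spin": 0},
    {"travel": [0,0,1],"spin": 0},
    {"travel": [0,0,1],"spin": 0},
    {"travel": [0,0,1],"spin": 0},
    {"travel": [0,0,0],"spin": 0},
    {"travel": [0,0,0],"spin": 0}
  ]
}}

```text
clock: 1.15
position: [0.5974, 0.0314, 0.1156]
tcp_rot: [0.0, 0.742, 0.671, 0.001]
wrist_force: [0.8, 0.4, -0.2]
grip_width: 0.187
gripper_force: 0.0
```

>>> {"fn": "carry_out", "kwargs": {
  "motion": [
    {"travel": [-0.9,0,0.15],"spin": 0},
    {"travel": [-0.2,0,-0.1],"spin": 0},
    {"travel": [-0.2,0,-0.2],"spin": 0},
    {"travel": [-0.2,0,-0.2],"spin": 0},
    {"travel": [-0.25,0,-0.2],"spin": 0},
    {"travel": [-0.25,0,-0.1],"spin": 0},
    {"travel": [-0.25,0,0],"spin": 0},
    {"travel": [0,0,0],"spin": 0}
  ]
}}

```text
clock: 2.15
position: [0.5898, -0.037, 0.1336]
tcp_rot: [0.0, 0.742, 0.67, -0.001]
wrist_force: [-0.1, -0.5, 0.2]
grip_width: 0.004
gripper_force: 0.0
```

>>> {"fn": "carry_out", "kwargs": {
  "motion": [
    {"travel": [-0.25,0,0],"spin": 0},
    {"travel": [-0.2,0,0],"spin": 0},
    {"travel": [-0.1,0,0],"spin": 0},
    {"travel": [0,0,0],"spin": 0},
    {"travel": [0,0,0],"spin": 0}
  ]
}}

```text
clock: 2.78
position: [0.5883, -0.0501, 0.1334]
tcp_rot: [-0.002, 0.741, 0.671, 0.001]
wrist_force: [0.7, 5.9, -0.4]
grip_width: 0.004
gripper_force: 2.9
```

Run:
```python
from h import *
import cv2
a=capture("side")[140:300,240:400];b=capture("scene")[165:305,200:365]
f=lambda i:cv2.resize(i,(400,400),interpolation=cv2.INTER_CUBIC)
cv2.imwrite("pics/z1.png",np.hstack([f(a),f(b)]));print(sense()["wrist_force"])
```

```text
[0.02472848 6.19830164 0.19631684]
```

View pics/z1.png

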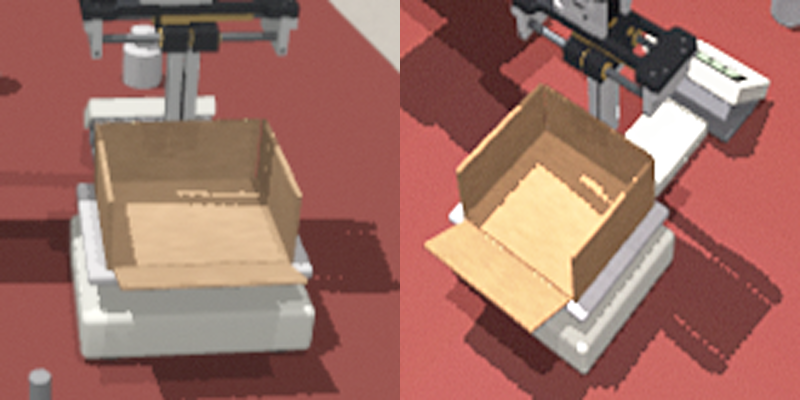

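>>> {"fn": "carry_out", "kwargs": {
  "motion": [
    {"travel": [1,0,0],"spin": 0},
    {"travel": [0,0,-1],"spin": 0},
    {"travel": [0,0,-1],"spin": 0},
    {"travel": [0,0,-1],"spin": 0},
    {"travel": [-1,0,0],"spin": 0},
    {"travel": [-1,0,0],"spin": 0},
    {"travel": [-1,0,0],"spin": 0},
    {"travel": [-1,0,0],"spin": 0},
    {"travel": [-1,0,0],"spin": 0},
    {"travel": [-1,0,0],"spin": 0}
  ]
}}

```text
clock: 4.12
position: [0.573, -0.203, 0.2236]
tcp_rot: [-0.0, 0.742, 0.671, -0.001]
wrist_force: [1.2, -0.0, 0.1]
grip_width: 0.006
gripper_force: 0.0
```

>>> {"fn": "carry_out", "kwargs": {
  "motion": [
    {"travel": [-1,0,0],"spin": 0},
    {"travel": [-1,0,0],"spin": 0},
    {"travel": [-0.8,0,0],"spin": 0},
    {"travel": [0,0,0],"spin": 0},
    {"travel": [0,0,1],"spin": 0},
    {"travel": [0,0,1],"spin": 0},
    {"travel": [0,0,1],"spin": 0},
    {"travel": [0,0,0.5],"spin": 0},
    {"travel": [0,0,0],"spin": 0},
    {"travel": [0,0,0],"spin": 0}
  ]
}}

```text
clock: 5.38
position: [0.566, -0.2851, 0.1207]
tcp_rot: [0.001, 0.741, 0.671, 0.0]
wrist_force: [-0.0, -0.4, 0.2]
grip_width: 0.001
gripper_force: 0.0
```

>>> {"fn": "carry_out", "kwargs": {
  "motion": [
    {"travel": [0.75,0,0.3],"spin": 0},
    {"travel": [0.2,0,-0.1],"spin": 0},
    {"travel": [0.2,0,-0.2],"spin": 0},
    {"travel": [0.2,0,-0.2],"spin": 0},
    {"travel": [0.25,0,-0.2],"spin": 0},
    {"travel": [0.25,0,-0.1],"spin": 0},
    {"travel": [0.25,0,0],"spin": 0},
    {"travel": [0.25,0,0],"spin": 0},
    {"travel": [0.2,0,0],"spin": 0},
    {"travel": [0.18,0,0],"spin": 0}
  ]
}}

```text
clock: 6.62
position: [0.5728, -0.2039, 0.1333]
tcp_rot: [0.0, 0.742, 0.671, -0.001]
wrist_force: [-0.6, -8.4, -2.0]
grip_width: 0.005
gripper_force: 4.3
```

>>> {"fn": "carry_out", "kwargs": {
  "motion": [
    {"travel": [0,0,0],"spin": 0},
    {"travel": [0,0,0],"spin": 0}
  ]
}}

```text
clock: 6.88
position: [0.5728, -0.204, 0.1332]
tcp_rot: [-0.0, 0.742, 0.671, -0.001]
wrist_force: [-0.6, -4.6, -2.1]
grip_width: 0.004
gripper_force: 2.0
```

>>> {"fn": "carry_out", "kwargs": {
  "motion": [
    {"travel": [0.1,0,0],"spin": 0},
    {"travel": [0,0,0],"spin": 0},
    {"travel": [0,0,0],"spin": 0}
  ]
}}

```text
clock: 7.25
position: [0.5728, -0.2038, 0.1333]
tcp_rot: [0.002, 0.742, 0.67, -0.002]
wrist_force: [-1.7, -9.9, -3.8]
grip_width: 0.005
gripper_force: 5.0
```

Run:
```python
from h import *
import cv2
print(sense()["position"])
a=capture("side")[140:300,240:400];b=capture("scene")[165:305,200:365]
f=lambda i:cv2.resize(i,(400,400),interpolation=cv2.INTER_CUBIC)
cv2.imwrite("pics/z2.png",np.hstack([f(a),f(b)]));print(sense()["wrist_force"])
```

```text
[ 0.57283822 -0.20380588  0.13332269]
[ -1.31929995 -10.67279354  -3.77120926]
```

View pics/z2.png

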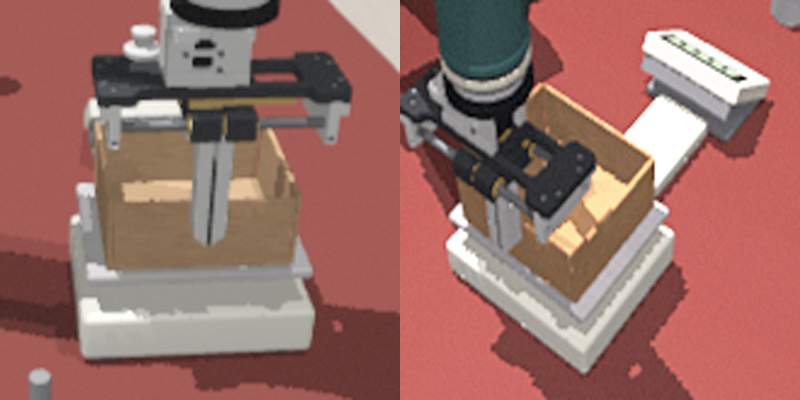

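>>> {"fn": "carry_out", "kwargs": {
  "motion": [
    {"travel": [-1,0,0],"spin": 0},
    {"travel": [0,0,-1],"spin": 0},
    {"travel": [0,0,-1],"spin": 0},
    {"travel": [0,0,-1],"spin": 0},
    {"travel": [-0.9,-0.9,0],"spin": 0},
    {"travel": [-0.9,-0.9,0],"spin": 0},
    {"travel": [-0.9,-0.9,0],"spin": 0},
    {"travel": [-0.8,-0.9,0],"spin": 0},
    {"travel": [-0.8,-0.85,0],"spin": 0}
  ]
}}

```text
clock: 8.48
position: [0.4246, -0.3448, 0.2242]
tcp_rot: [-0.0, 0.741, 0.671, 0.001]
wrist_force: [-0.2, 0.8, 0.2]
grip_width: 0.005
gripper_force: 0.0
```

>>> {"fn": "carry_out", "kwargs": {
  "fingers": -1,
  "motion": [
    {"travel": [0,0,0],"spin": 0},
    {"travel": [0,0,0],"spin": 0},
    {"travel": [0,0,0],"spin": 0},
    {"travel": [0,0,0],"spin": 0}
  ]
}}

```text
clock: 8.98
position: [0.4257, -0.3446, 0.2239]
tcp_rot: [-0.0, 0.741, 0.671, 0.0]
wrist_force: [-0.0, -0.1, -0.1]
grip_width: 0.394
gripper_force: 0.0
```

Run:
```python
from h import *
import cv2
s=sense();im=capture("wrist");cv2.imwrite("pics/w1.png",im)
W=cam("wrist",s);print(s["position"],[proj(W,[.4242,-.345,z]) for z in(.06,.124)])
```

```text
[ 0.42572108 -0.34461243  0.22391583] [array([276.50963594, 199.82311373]), array([276.41164795, 216.3899405 ])]
```

View pics/w1.png

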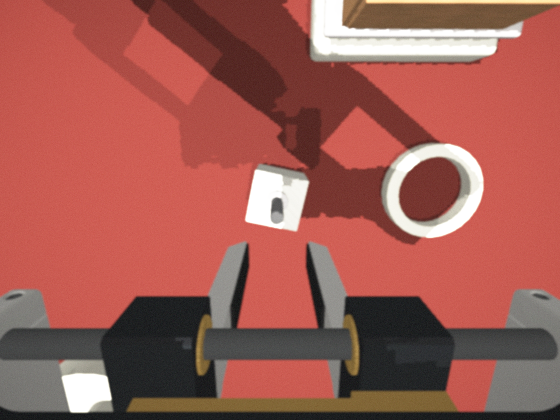

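>>> {"fn": "carry_out", "kwargs": {
  "motion": [
    {"travel": [0,-0.05,1],"spin": 0},
    {"travel": [0,0,1],"spin": 0},
    {"travel": [0,0,1],"spin": 0},
    {"travel": [0,0,1],"spin": 0},
    {"travel": [0,0,0.13],"spin": 0},
    {"travel": [0,0,0],"spin": 0}
  ]
}}

```text
clock: 9.78
position: [0.4239, -0.3453, 0.1007]
tcp_rot: [0.0, 0.741, 0.671, 0.0]
wrist_force: [-0.5, -0.1, 0.9]
grip_width: 0.996
gripper_force: 0.0
```

>>> {"fn": "carry_out", "kwargs": {
  "fingers": 1,
  "motion": [
    {"travel": [0,0,0],"spin": 0},
    {"travel": [0,0,0],"spin": 0},
    {"travel": [0,0,0],"spin": 0},
    {"travel": [0,0,0],"spin": 0},
    {"travel": [0,0,0],"spin": 0},
    {"travel": [0,0,0],"spin": 0},
    {"travel": [0,0,0],"spin": 0}
  ]
}}

```text
clock: 10.65
position: [0.4234, -0.3452, 0.1]
tcp_rot: [-0.0, 0.742, 0.671, 0.0]
wrist_force: [0.5, -0.2, -0.5]
grip_width: 0.297
gripper_force: 0.0
```

>>> {"fn": "carry_out", "kwargs": {
  "motion": [
    {"travel": [0,0,0],"spin": 0},
    {"travel": [0,0,0],"spin": 0},
    {"travel": [0,0,0],"spin": 0},
    {"travel": [0,0,0],"spin": 0}
  ]
}}

```text
clock: 11.15
position: [0.4234, -0.3451, 0.1]
tcp_rot: [-0.0, 0.742, 0.671, 0.0]
wrist_force: [0.1, -0.2, -0.1]
grip_width: 0.145
gripper_force: 30.0
```

>>> {"fn": "carry_out", "kwargs": {
  "motion": [
    {"travel": [0,0,-0.7],"spin": 0},
    {"travel": [0,0,-0.72],"spin": 0},
    {"travel": [0,0,0],"spin": 0},
    {"travel": [0.3,0,0.02],"spin": 0},
    {"travel": [0.3,0,0.02],"spin": 0},
    {"travel": [0.25,0,0.05],"spin": 0},
    {"travel": [0.25,0,0.06],"spin": 0},
    {"travel": [0,0,0],"spin": 0},
    {"travel": [0,0,0],"spin": 0}
  ]
}}

```text
clock: 12.28
position: [0.4268, -0.3118, 0.1378]
tcp_rot: [-0.0, 0.741, 0.671, 0.0]
wrist_force: [0.7, -2.0, 1.1]
grip_width: 0.14
gripper_force: 30.0
```

>>> {"fn": "carry_out", "kwargs": {
  "motion": [
    {"travel": [0.23,0,0.1],"spin": 0},
    {"travel": [0.23,0,0.1],"spin": 0},
    {"travel": [0.22,0,0.13],"spin": 0},
    {"travel": [0,0,0],"spin": 0},
    {"travel": [0,0,0],"spin": 0}
  ]
}}

```text
clock: 12.9
position: [0.4284, -0.2915, 0.1277]
tcp_rot: [-0.001, 0.741, 0.671, -0.0]
wrist_force: [0.2, -2.0, 0.3]
grip_width: 0.137
gripper_force: 30.0
```

Run:
```python
from h import *
import cv2
s=sense();print(s["position"])
a=capture("scene");b=capture("side");cv2.imwrite("pics/s3.png",a);cv2.imwrite("pics/d3.png",b)
f=lambda i:cv2.resize(i,(400,400),interpolation=cv2.INTER_CUBIC)
cv2.imwrite("pics/z3.png",np.hstack([f(a[210:310,110:210]),f(b[260:360,210:310])]))
G=np.array([s["position"][0],s["position"][1],s["position"][2]+.005])
for n in("scene","side"):
    C=cam(n);print(n,proj(C,G))
```

```text
[ 0.42839018 -0.29152111  0.12770002]
scene [171.06057857 245.85651069]
side [254.23090352 263.7625459 ]
```

View pics/z3.png

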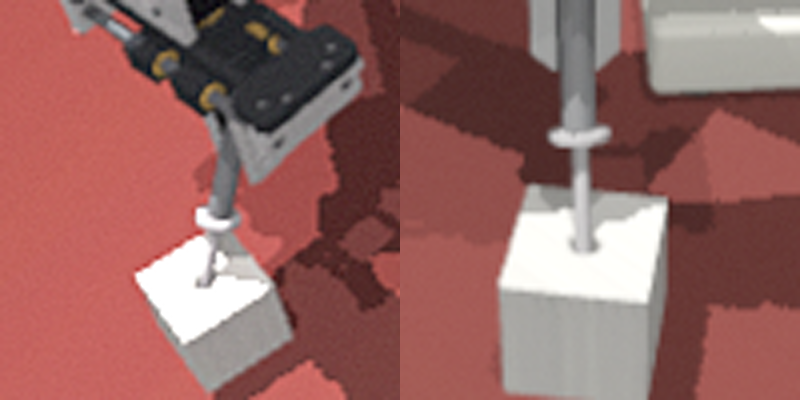

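>>> {"fn": "carry_out", "kwargs": {
  "motion": [
    {"travel": [0.28,0,-0.4],"spin": 0},
    {"travel": [0.29,0,-0.42],"spin": 0},
    {"travel": [0,0,-1],"spin": 0},
    {"travel": [0,0,-1],"spin": 0},
    {"travel": [0,0,-1],"spin": 0},
    {"travel": [0,0,-0.6],"spin": 0},
    {"travel": [0,0,0],"spin": 0},
    {"travel": [0,0,0],"spin": 0}
  ]
}}

```text
clock: 14.0
position: [0.4301, -0.2746, 0.2596]
tcp_rot: [-0.001, 0.742, 0.671, -0.0]
wrist_force: [0.1, 0.8, -0.8]
grip_width: 0.142
gripper_force: 30.0
```

Run:
```python
from h import *
import cv2
s=sense();print(s["position"])
a=capture("scene");b=capture("side")
c=lambda u:(int(u[0]),int(u[1]));o=[];P=s["position"]+np.array([0,0,.005])
for n,i in(("scene",a),("side",b)):
    C=cam(n);u=c(proj(C,P+np.array([-.005,-.03,-.045])));x0,y0=u[0]-50,u[1]-50
    j=cv2.resize(i[y0:y0+100,x0:x0+100],(400,400),interpolation=cv2.INTER_CUBIC)
    for th in(25,35,45):
        t=np.radians(th);w=np.array([-.1014*-1*0+.1014,.9948,0])*np.sin(t)+np.array([0,0,np.cos(t)])
        q=proj(C,P-.095*w);cv2.circle(j,c(((q-[x0,y0])*4)),3,(0,255,0) if th==35 else (255,0,0),-1);print(n,th,q)
    print(x0,y0);o.append(j)
cv2.imwrite("pics/z4.png",np.hstack(o))
```

```text
[ 0.43007786 -0.27456347  0.25962097]
scene 25 [158.82143405 239.81545446]
scene 35 [152.89494375 241.55041176]
scene 45 [147.10939959 242.17994615]
107 174
side 25 [254.27927606 249.394054  ]
side 35 [254.49822068 250.38130921]
side 45 [254.67317187 249.49912605]
202 174
```

View pics/z4.png

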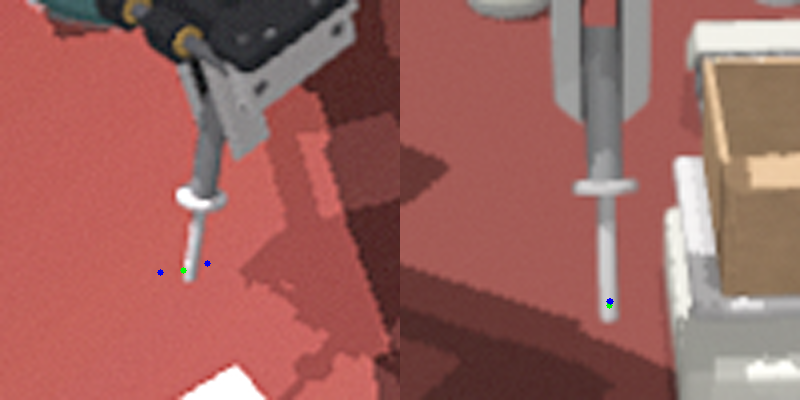

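Run:
```python
from h import *
S,D=cam("scene"),cam("side");P=sense()["position"]+np.array([0,0,.005])
ob=lambda a,b:[(S,np.array([107+a[0]/4,174+a[1]/4])),(D,np.array([202+(b[0]-400)/4,174+b[1]/4]))]
t,r=tri(ob((188,276),(608,316)));k,r2=tri(ob((202,197),(605,186)))
y=np.array([.1014,.9948,0]);x=np.array([.9948,-.1014,0])
for v in(P-t,k-t,P-k):print(v.round(4),np.linalg.norm(v),np.degrees(np.arctan2(v@y,v[2])),np.degrees(np.arctan2(v@x,v[2])))
print(t,r,r2)
```

```text
[0.0059 0.0526 0.0837] 0.09902774715174925 32.3213026861345 0.3512706683134707
[0.0025 0.0235 0.0449] 0.05074884051445638 27.812446211804048 0.18141020282644543
[0.0033 0.0291 0.0388] 0.04860029153831136 37.030079679954916 0.5477817495128328
[ 0.42407695 -0.32716715  0.18047617] [-0.04484124 -0.25009072  0.11000574  0.14139628] [-0.04585414 -0.22252747  0.09876777  0.13038085]
```

>>> {"fn": "carry_out", "kwargs": {
  "motion": [
    {"travel": [1,0.5,0],"spin": 0},
    {"travel": [1,0.5,0],"spin": 0},
    {"travel": [1,0.5,0],"spin": 0},
    {"travel": [1,0.5,0],"spin": 0},
    {"travel": [1,0.5,0],"spin": 0},
    {"travel": [1,0.5,0],"spin": 0},
    {"travel": [1,0.5,0],"spin": 0},
    {"travel": [1,0.5,0],"spin": 0},
    {"travel": [1,0.5,0],"spin": 0},
    {"travel": [1,0.5,0],"spin": 0}
  ]
}}

```text
clock: 15.35
position: [0.6097, 0.0095, 0.2593]
tcp_rot: [-0.001, 0.742, 0.671, -0.001]
wrist_force: [0.5, 0.2, 0.1]
grip_width: 0.138
gripper_force: 30.0
```

>>> {"fn": "carry_out", "kwargs": {
  "motion": [
    {"travel": [1,0.33,0],"spin": 0},
    {"travel": [1,0,0],"spin": 0},
    {"travel": [1,0,0],"spin": 0},
    {"travel": [0,0,0],"spin": 0},
    {"travel": [0,0,0],"spin": 0}
  ]
}}

```text
clock: 15.98
position: [0.6282, 0.0964, 0.2599]
tcp_rot: [-0.0, 0.742, 0.671, -0.001]
wrist_force: [-0.0, 0.3, -0.7]
grip_width: 0.138
gripper_force: 30.0
```

Run:
```python
from h import *
import cv2
s=sense();print(s["position"],s["tcp_rot"]);im=capture("wrist");np.save("pics/w4.npy",s["position"]);cv2.imwrite("pics/w4.png",im)
W=cam("wrist",s);u=proj(W,[.6363,.1754,.0358]);print(u)
a=capture("scene");S=cam("scene");v=proj(S,[.6363,.1754,.0358]);print(v)
x0,y0=int(u[0])-80,max(0,int(u[1])-80);x1,y1=int(v[0])-50,int(v[1])-70;print(x0,y0,x1,y1)
cv2.imwrite("pics/z5.png",np.hstack([cv2.resize(im[y0:y0+160,x0:x0+160],(400,400),interpolation=2),cv2.resize(a[y1:y1+100,x1:x1+100],(400,400),interpolation=2)]))
```

```text
[0.62821451 0.09643786 0.25991712] [-2.66425496e-04  7.41665013e-01  6.70769818e-01 -8.88363095e-04]
[278.10929614 126.19533537]
[338.1045902 188.0861819]
198 46 288 118
```

View pics/z5.png

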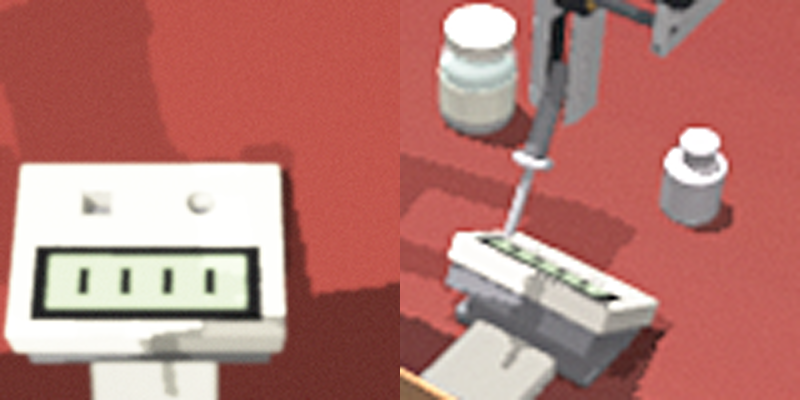

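Run:
```python
from h import *
s0=dict(position=np.array([.549475,5.6e-5,.218327]),tcp_rot=np.array([-8.4e-4,.707093,.70712,-7e-4]))
s1=dict(position=np.array([.628215,.096438,.259917]),tcp_rot=np.array([-2.66e-4,.741665,.67077,-8.9e-4]))
A,B=cam("wrist",s0),cam("wrist",s1)
m=lambda u,v:np.array([198+u/2.5,46+v/2.5])
for a,b in(((312,25),m(96,203)),((362,30),m(200,201))):
    X,r=tri([(A,np.array(a,float)),(B,b)]);print(X.round(4),r.round(2))
P=s1["position"];t=P+np.array([.9948,-.1014,0])*-.0006-np.array([.1014,.9948,0])*.053-np.array([0,0,.075])
S=cam("scene");print("tip pred scene",proj(S,t),"seen",[288+110/4,118+233/4],"proj wrist",proj(B,t))
```

```text
[0.5842 0.1795 0.037 ] [ 0.03  0.02 -0.04 -0.03]
[0.6361 0.1752 0.0357] [ 0.05  0.05 -0.07 -0.05]
tip pred scene [314.4643075  175.09374658] seen [315.5, 176.25] proj wrist [277.50001167 280.13659995]
```

>>> {"fn": "carry_out", "kwargs": {
  "motion": [
    {"travel": [1,0,0],"spin": 0},
    {"travel": [1,0,0],"spin": 0},
    {"travel": [1,0,0],"spin": 0},
    {"travel": [1,0,0],"spin": 0},
    {"travel": [0.88,0.01,0],"spin": 0},
    {"travel": [0,0,1],"spin": 0},
    {"travel": [0,0,1],"spin": 0},
    {"travel": [0,0,1],"spin": 0},
    {"travel": [0,0,0.8],"spin": 0},
    {"travel": [0,0,0.4],"spin": 0}
  ]
}}

```text
clock: 17.32
position: [0.6429, 0.2413, 0.1329]
tcp_rot: [-0.001, 0.742, 0.67, -0.001]
wrist_force: [0.8, 0.5, -0.6]
grip_width: 0.141
gripper_force: 30.0
```

>>> {"fn": "carry_out", "kwargs": {
  "motion": [
    {"travel": [0,0,0],"spin": 0},
    {"travel": [0,0,0],"spin": 0}
  ]
}}

```text
clock: 17.58
position: [0.6442, 0.2426, 0.1365]
tcp_rot: [0.001, 0.742, 0.671, 0.001]
wrist_force: [-0.2, 0.2, 0.0]
grip_width: 0.138
gripper_force: 30.0
```

Run:
```python
from h import *
for i in range(5):
    capture("side");print(sense()["position"].round(4))
```

```text
[0.6443 0.2427 0.1368]
[0.6443 0.2428 0.1368]
[0.6441 0.2429 0.1365]
[0.644  0.2429 0.1363]
[0.6438 0.2429 0.136 ]
```

>>> {"fn": "carry_out", "kwargs": {
  "motion": [
    {"travel": [-0.1,0,0.26],"spin": 0},
    {"travel": [-0.19,0,0.26],"spin": 0},
    {"travel": [-0.19,0,0.26],"spin": 0},
    {"travel": [0,0,0],"spin": 0},
    {"travel": [0,0,0],"spin": 0},
    {"travel": [0,0,0],"spin": 0},
    {"travel": [0,0,0],"spin": 0}
  ]
}}

```text
clock: 18.7
position: [0.6422, 0.2286, 0.1119]
tcp_rot: [0.0, 0.741, 0.671, 0.0]
wrist_force: [-0.3, -0.3, -0.6]
grip_width: 0.137
gripper_force: 30.0
```

>>> {"fn": "carry_out", "kwargs": {
  "motion": [
    {"travel": [-0.1,0,0.07],"spin": 0},
    {"travel": [-0.05,0,0.07],"spin": 0},
    {"travel": [-0.05,0,0.08],"spin": 0},
    {"travel": [0,0,0],"spin": 0},
    {"travel": [0,0,0],"spin": 0},
    {"travel": [0,0,0],"spin": 0}
  ]
}}

```text
clock: 19.45
position: [0.6414, 0.2225, 0.1051]
tcp_rot: [0.0, 0.742, 0.671, 0.0]
wrist_force: [-1.3, 0.4, 0.6]
grip_width: 0.138
gripper_force: 30.0
```

>>> {"fn": "carry_out", "kwargs": {
  "motion": [
    {"travel": [-0.06,0,0.08],"spin": 0},
    {"travel": [-0.03,0,0.04],"spin": 0},
    {"travel": [0,0,0],"spin": 0},
    {"travel": [0,0,0],"spin": 0}
  ]
}}

```text
clock: 19.95
position: [0.6415, 0.2201, 0.1021]
tcp_rot: [0.0, 0.741, 0.671, 0.001]
wrist_force: [0.0, 2.3, 5.3]
grip_width: 0.136
gripper_force: 30.0
```

>>> {"fn": "carry_out", "kwargs": {
  "motion": [
    {"travel": [-0.04,0,0.06],"spin": 0},
    {"travel": [0,0,0],"spin": 0},
    {"travel": [0,0,0],"spin": 0},
    {"travel": [0,0,0],"spin": 0}
  ]
}}

```text
clock: 20.45
position: [0.6419, 0.22, 0.1019]
tcp_rot: [0.0, 0.741, 0.671, 0.002]
wrist_force: [-0.2, 2.9, 8.1]
grip_width: 0.135
gripper_force: 30.0
```

>>> {"fn": "carry_out", "kwargs": {
  "motion": [
    {"travel": [-0.02,0,0.04],"spin": 0},
    {"travel": [0,0,0],"spin": 0},
    {"travel": [0,0,0],"spin": 0},
    {"travel": [0,0,0],"spin": 0},
    {"travel": [0,0,0],"spin": 0},
    {"travel": [0,0,0],"spin": 0},
    {"travel": [0,0,0],"spin": 0},
    {"travel": [0,0,0],"spin": 0}
  ]
}}

```text
clock: 21.45
position: [0.6422, 0.2201, 0.1017]
tcp_rot: [0.0, 0.741, 0.671, 0.003]
wrist_force: [-0.7, 4.3, 10.2]
grip_width: 0.138
gripper_force: 30.0
```

>>> {"fn": "carry_out", "kwargs": {
  "motion": [
    {"travel": [0.2,0,-0.28],"spin": 0},
    {"travel": [0.3,0,-0.43],"spin": 0},
    {"travel": [0.4,0,-0.57],"spin": 0},
    {"travel": [0,0,-1],"spin": 0},
    {"travel": [0,0,-1],"spin": 0},
    {"travel": [0,0,-1],"spin": 0},
    {"travel": [0,0,-1],"spin": 0},
    {"travel": [0,0,0],"spin": 0},
    {"travel": [0,0,0],"spin": 0}
  ]
}}

```text
clock: 22.58
position: [0.6433, 0.2446, 0.2548]
tcp_rot: [-0.0, 0.742, 0.671, -0.001]
wrist_force: [-0.4, -0.5, -1.5]
grip_width: 0.14
gripper_force: 30.0
```

>>> {"fn": "carry_out", "kwargs": {
  "motion": [
    {"travel": [-1,0,0],"spin": 0},
    {"travel": [-1,0,0],"spin": 0},
    {"travel": [-1,0,0],"spin": 0},
    {"travel": [-1,-0.5,0],"spin": 0},
    {"travel": [-1,-0.5,0],"spin": 0},
    {"travel": [-1,-0.5,0],"spin": 0},
    {"travel": [-1,-0.5,0],"spin": 0},
    {"travel": [-1,-0.5,0],"spin": 0},
    {"travel": [-1,-0.5,0],"spin": 0},
    {"travel": [-1,-0.5,0],"spin": 0}
  ]
}}

```text
clock: 23.82
position: [0.5075, -0.044, 0.254]
tcp_rot: [-0.002, 0.742, 0.671, -0.001]
wrist_force: [1.0, -0.3, -0.6]
grip_width: 0.136
gripper_force: 30.0
```

>>> {"fn": "carry_out", "kwargs": {
  "motion": [
    {"travel": [-1,-0.5,0],"spin": 0},
    {"travel": [-1,-0.5,0],"spin": 0},
    {"travel": [-1,-0.5,0],"spin": 0},
    {"travel": [-1,-0.31,0],"spin": 0},
    {"travel": [-1,0,0],"spin": 0},
    {"travel": [-1,0,0],"spin": 0},
    {"travel": [-1,0,0],"spin": 0},
    {"travel": [-0.92,0,0],"spin": 0},
    {"travel": [0,0,0],"spin": 0},
    {"travel": [0,0,0],"spin": 0}
  ]
}}

```text
clock: 25.08
position: [0.4311, -0.2734, 0.2553]
tcp_rot: [-0.001, 0.742, 0.671, 0.0]
wrist_force: [0.5, 0.7, -0.8]
grip_width: 0.137
gripper_force: 30.0
```

>>> {"fn": "carry_out", "kwargs": {
  "motion": [
    {"travel": [0,0,1],"spin": 0},
    {"travel": [0,0,1],"spin": 0},
    {"travel": [0,0,0.9],"spin": 0},
    {"travel": [0,0,0],"spin": 0},
    {"travel": [0,0,0],"spin": 0},
    {"travel": [0,0,0],"spin": 0},
    {"travel": [0,0,0],"spin": 0}
  ]
}}

```text
clock: 25.95
position: [0.4319, -0.2746, 0.171]
tcp_rot: [0.001, 0.742, 0.671, 0.0]
wrist_force: [0.7, -0.3, -0.8]
grip_width: 0.136
gripper_force: 30.0
```

Run:
```python
from h import *
import cv2
s=sense();P=s["position"];print(P.round(4))
y=np.array([.1014,.9948,0]);x=np.array([.9948,-.1014,0]);d=P-np.array([.5933,.0007,0]);print("sx,sy",d@x,d@y)
a=capture("scene");b=capture("side")
for n,i in(("scene",a),("side",b)):
    C=cam(n);t=P-.0005*x-.053*y-np.array([0,0,.077]);u=proj(C,t);print(n,"tip pred",u)
    x0,y0=int(u[0])-7,int(u[1])-14
    print(x0,y0);print(i[y0:y0+26,x0:x0+15,1].tolist().__str__().replace("], [","],\n["))
```

```text
[ 0.4319 -0.2746  0.171 ]
sx,sy -0.13260290974290098 -0.2902028494503174
scene tip pred [163.48730274 265.76240633]
156 251
[[102, 101, 100, 101, 93, 93, 114, 148, 183, 219, 227, 224, 209, 172, 136],
[100, 99, 103, 99, 97, 96, 93, 93, 109, 141, 151, 133, 119, 115, 107],
[100, 99, 99, 96, 99, 103, 98, 96, 97, 127, 140, 120, 102, 92, 96],
[98, 100, 101, 105, 100, 102, 98, 95, 157, 176, 151, 118, 100, 102, 101],
[98, 101, 99, 96, 101, 101, 100, 89, 173, 195, 160, 116, 96, 99, 100],
[101, 102, 102, 98, 100, 101, 99, 88, 211, 214, 155, 118, 98, 103, 104],
[97, 99, 103, 101, 104, 101, 95, 79, 209, 217, 150, 112, 98, 101, 103],
[102, 101, 103, 98, 100, 101, 96, 100, 195, 202, 137, 103, 98, 99, 100],
[101, 104, 103, 102, 101, 100, 95, 126, 196, 191, 131, 101, 101, 100, 99],
[104, 101, 101, 102, 103, 99, 92, 156, 206, 179, 122, 98, 100, 106, 102],
[100, 100, 100, 98, 101, 100, 88, 168, 201, 170, 115, 97, 101, 101, 101],
[102, 104, 101, 101, 100, 100, 89, 190, 207, 160, 110, 97, 102, 99, 98],
[105, 101, 101, 96, 99, 97, 88, 194, 203, 148, 106, 97, 103, 97, 102],
[101, 101, 103, 102, 103, 97, 1
[... 1988 characters left out ...]
 56],
[45, 43, 44, 47, 74, 153, 200, 194, 166, 99, 56, 57, 56, 54, 55],
[43, 41, 45, 46, 63, 123, 168, 164, 138, 88, 57, 54, 56, 57, 55],
[45, 44, 45, 42, 42, 53, 70, 83, 66, 57, 55, 54, 59, 57, 57],
[44, 47, 43, 42, 43, 46, 45, 50, 57, 56, 55, 58, 57, 56, 57],
[41, 44, 43, 45, 46, 44, 42, 45, 56, 47, 48, 52, 51, 54, 55],
[45, 44, 46, 45, 44, 45, 46, 45, 51, 46, 43, 41, 43, 46, 47],
[47, 43, 44, 46, 44, 41, 45, 46, 43, 42, 44, 40, 40, 45, 41],
[62, 65, 60, 43, 40, 45, 45, 44, 49, 42, 44, 45, 45, 42, 46],
[80, 80, 77, 65, 59, 44, 39, 45, 51, 44, 45, 42, 44, 39, 44],
[80, 81, 80, 81, 76, 65, 61, 42, 42, 45, 43, 43, 43, 44, 43],
[156, 148, 116, 111, 103, 79, 75, 62, 59, 41, 46, 43, 48, 52, 50]]
```

>>> {"fn": "carry_out", "kwargs": {
  "motion": [
    {"travel": [0,0,0.43],"spin": 0},
    {"travel": [-0.2,-0.01,0.28],"spin": 0},
    {"travel": [-0.2,0,0.28],"spin": 0},
    {"travel": [-0.2,0,0.28],"spin": 0},
    {"travel": [0,0,0],"spin": 0},
    {"travel": [0,0,0],"spin": 0},
    {"travel": [0,0,0],"spin": 0}
  ]
}}

```text
clock: 26.92
position: [0.4333, -0.2908, 0.1386]
tcp_rot: [0.004, 0.741, 0.671, 0.004]
wrist_force: [1.4, 11.5, 24.1]
grip_width: 0.139
gripper_force: 30.3
```

>>> {"fn": "carry_out", "kwargs": {
  "motion": [
    {"travel": [0.2,0,-0.28],"spin": 0},
    {"travel": [0.2,0,-0.28],"spin": 0},
    {"travel": [0.2,0,-0.28],"spin": 0},
    {"travel": [0,0,0],"spin": 0},
    {"travel": [0,0,0],"spin": 0},
    {"travel": [0,0,0],"spin": 0}
  ]
}}

```text
clock: 27.68
position: [0.4309, -0.2742, 0.1562]
tcp_rot: [-0.0, 0.742, 0.671, -0.0]
wrist_force: [0.5, -0.2, -0.3]
grip_width: 0.142
gripper_force: 29.9
```

Run:
```python
from h import *
import cv2
s=sense();P=s["position"];y=np.array([.1014,.9948,0]);x=np.array([.9948,-.1014,0]);d=P-np.array([.5933,.0007,0]);print(P.round(4),"sx,sy",d@x,d@y,s["wrist_force"])
im=cv2.imread("pics/w1.png");q=s["tcp_rot"]
W=cam("wrist",dict(position=np.array([.42572,-.34461,.22392]),tcp_rot=np.array([0,.7415,.671,0])))
g=im[150:245,230:325].min(2);print("hist",np.percentile(g,[50,70,80,90,95]))
for th in(150,180,200):
    m=(g>th).astype(np.uint8);n,l,st,c=cv2.connectedComponentsWithStats(m);k=1+st[1:,4].argmax()
    cn=max(cv2.findContours((l==k).astype(np.uint8),0,2)[0],key=cv2.contourArea);r=cv2.minAreaRect(cn);u=np.array(r[0])+[230,150]
    print(th,r,u,onplane(W,u,np.array([0,0,1.]),.06).round(4))
    b=cv2.boxPoints(r)+[230,150];print(np.array([onplane(W,v,np.array([0,0,1.]),.06)[:2] for v in b]).round(4).tolist())
for r_ in im[185:222:1,266:292,1]:print(*r_)
for n in("scene","side"):
    C=cam(n);i=capture(n);cv2.imwrite(f"pics/{n}_n.png",i)
    for h in([.4242,-.345,.06],[.4255,-.345,.06]):print(n,proj(C,h))
    t=P-.0005*x-.053*y-np.array([0,0,.0775]);u=proj(C,t);print("tip",u)
    x0,y0=int(u[0])-7,int(u[1])-6
    print(x0,y0)
    for r_ in i[y0:y0+12,x0:x0+15,1]:print(*r_)
```

```text
[ 0.4309 -0.2742  0.1562] sx,sy -0.13368793538765908 -0.2899464156915605 [ 0.5165182  -0.23709009 -0.28347967]
hist [ 86. 162. 240. 255. 255.]
150 ((46.30769348144531, 49.96153259277344), (55.50086212158203, 54.716392517089844), 11.309932708740234) [276.30769348 199.96153259] [ 0.4239 -0.3452  0.06  ]
[[0.3837, -0.3668], [0.4036, -0.3063], [0.4625, -0.3244], [0.4455, -0.3866]]
180 ((45.564605712890625, 50.553375244140625), (54.86572265625, 53.89133071899414), 12.994616508483887) [275.56460571 200.55337524] [ 0.423  -0.3458  0.06  ]
[[0.3827, -0.3659], [0.4041, -0.3069], [0.4617, -0.3265], [0.4431, -0.3873]]
200 ((45.870731353759766, 50.436588287353516), (54.4077262878418, 53.42992401123047), 12.094757080078125) [275.87073135 200.43658829] [ 0.4234 -0.3457  0.06  ]
[[0.3837, -0.3662], [0.404, -0.3074], [0.4615, -0.326], [0.444, -0.3865]]
255 255 255 255 255 255 255 255 255 255 255 255 255 255 255 252 241 227 224 224 220 221 220 214 213 232
255 255 255 255 255 255 255 255 255 255 255 255 255 255 255 252 245 241 242 243 241 240 239 236 233 238
255 255 255 255 255 255 255 255 255 255 255
[... 4292 characters left out ...]
e [256.56731469 318.57127896]
side [257.34490202 318.47633168]
tip [255.45346573 302.58543669]
248 296
41 45 73 153 204 196 169 104 46 55 58 56 57 59 57
45 46 76 154 203 197 169 103 43 58 56 56 58 57 57
45 43 75 153 203 196 168 105 47 58 54 54 57 58 56
44 41 74 153 203 194 167 104 47 58 58 58 59 57 55
42 45 75 153 201 195 166 103 46 58 55 56 58 55 55
44 44 74 154 203 194 164 100 46 51 51 51 55 51 52
42 43 77 154 202 192 164 102 45 42 42 47 47 43 46
60 44 66 136 187 177 140 85 42 42 44 42 47 42 42
74 64 61 86 132 125 78 54 44 46 44 46 52 49 50
79 79 76 66 61 46 42 41 46 45 42 43 48 53 53
181 152 135 110 107 93 63 58 47 43 40 43 45 46 40
239 226 210 202 203 203 204 216 208 186 174 115 90 69 67
```

Run:
```python
from h import *
import cv2
s=sense();i=capture("wrist");cv2.imwrite("pics/w6.png",i);P=s["position"];y=np.array([.1014,.9948,0]);x=np.array([.9948,-.1014,0])
W=cam("wrist",s);t=P-.053*y-np.array([0,0,.0775])
print("tip0",proj(W,t),"tip x-4",proj(W,t-.004*x),"y+2",proj(W,t+.002*y),"hole",proj(W,[.4235,-.3455,.06]),"collar",proj(W,P-.0245*y-[0,0,.0345]))
print("cols 258..300")
for r in range(258,318):print(r,*(i[r,258:300,1]//10))
```

```text
tip0 [278.07270619 278.90112286] tip x-4 [273.66534925 278.89818057] y+2 [278.07587089 276.91900256] hole [277.78878121 286.38948153] collar [278.28751392 273.13886429]
cols 258..300
258 13 12 13 13 12 9 5 4 12 23 25 25 25 25 25 24 24 24 24 23 22 20 18 17 15 15 14 13 13 9 4 2 4 9 11 13 12 12 13 13 13 13
259 13 13 13 12 11 8 4 4 13 23 25 25 25 25 25 25 25 25 25 25 25 25 25 24 23 22 18 16 13 10 5 2 4 8 11 13 13 12 13 13 13 12
260 13 12 13 12 11 8 4 3 13 24 25 25 25 25 25 25 25 25 25 25 25 25 25 25 25 25 24 20 17 13 7 2 4 7 11 12 12 13 13 13 12 13
261 13 13 12 12 11 7 4 4 15 25 25 25 25 25 25 25 25 25 25 25 25 25 25 25 25 25 25 23 21 16 9 3 3 7 10 13 13 12 12 12 13 12
262 13 13 13 12 10 6 3 4 16 25 25 25 25 25 25 25 25 25 25 25 25 25 25 25 25 25 25 24 22 18 10 3 3 6 10 12 13 12 13 13 13 13
263 13 13 13 12 10 6 2 4 15 25 25 25 25 25 25 25 25 25 25 25 25 25 25 25 25 25 24 23 22 18 10 3 3 5 10 12 13 13 13 13 13 13
264 13 13 13 12 10 6 2 4 15 25 25 25 25 25 25 24 24 25 25 25 25 25 25 25 25 24 23 23 22 18 10 3 2 5 9 12 12 13 13 13 12 13
265 13 12 13 12 10 5 3 4 14 24 25 25 24 23 22 21 20 21 
[... 5450 characters left out ...]
25 25 25 18 5 2 3 5 8 11 12 12
312 9 5 3 2 3 9 19 24 25 25 25 25 25 25 25 25 25 25 25 25 25 25 25 25 25 25 25 25 25 25 25 25 25 18 6 2 2 5 8 11 12 13
313 8 5 3 2 2 5 11 15 18 21 23 23 24 25 25 25 25 25 25 25 25 25 25 25 25 25 25 25 25 25 25 25 25 18 7 2 3 4 8 11 12 13
314 9 5 3 3 2 4 6 8 9 10 11 12 14 17 20 22 23 24 25 25 25 25 25 25 25 25 25 25 25 25 25 25 25 19 7 2 2 4 8 11 12 13
315 9 4 3 2 3 4 6 7 8 8 8 8 8 9 10 11 12 14 17 19 21 23 24 24 25 25 25 25 25 25 25 25 25 19 8 2 3 4 7 11 12 13
316 9 4 3 2 3 3 6 7 8 8 8 7 7 7 8 8 8 8 9 9 10 11 13 15 18 20 22 23 24 25 25 25 24 17 7 3 2 5 8 11 12 12
317 9 5 2 3 3 4 7 7 7 8 8 8 8 8 8 8 8 8 8 7 7 8 8 8 9 10 11 12 14 16 19 19 17 11 5 3 3 5 8 11 12 13
```

>>> {"fn": "carry_out", "kwargs": {
  "motion": [
    {"travel": [-0.35,0.17,0],"spin": 0},
    {"travel": [-0.36,0,0.33],"spin": 0},
    {"travel": [0,0,0],"spin": 0},
    {"travel": [0,0,0],"spin": 0},
    {"travel": [0,0,0],"spin": 0}
  ]
}}

```text
clock: 28.45
position: [0.4341, -0.2959, 0.147]
tcp_rot: [0.0, 0.742, 0.671, 0.0]
wrist_force: [0.1, 0.1, -0.1]
grip_width: 0.136
gripper_force: 29.9
```

```bash
cat > look.py <<'E'
from h import *
s=sense();P=s["position"];y=np.array([.1014,.9948,0]);x=np.array([.9948,-.1014,0]);d=P-np.array([.5933,.0007,0]);print(P.round(4),"sx,sy",d@x,d@y,s["wrist_force"])
for n in("scene","side"):
    C=cam(n);i=capture(n);h=proj(C,[.4235,-.3455,.06]);print(n,"hole",h,"tip",proj(C,P-.0053*x-.0515*y-[0,0,.078]))
    x0,y0=int(h[0])-9,int(h[1])-16;print(x0,y0)
    for k,r_ in enumerate(i[y0:y0+22,x0:x0+19,1]):print(y0+k,"|",*r_)
E
python3 look.py
```

```text
[ 0.4341 -0.2959  0.147 ] sx,sy -0.12825534557498752 -0.3111648375413626 [ 0.05431853  0.12200438 -0.14760324]
scene hole [160.62792434 278.84068318] tip [159.48192801 277.08932238]
151 262
262 | 97 99 101 103 100 97 102 196 248 255 255 250 247 249 252 210 164 141 106
263 | 97 103 101 101 102 98 91 115 180 235 243 248 251 253 253 201 132 115 98
264 | 102 105 99 104 101 100 97 91 111 134 164 179 186 174 156 123 97 98 102
265 | 100 101 101 103 102 102 100 99 91 100 128 133 115 89 168 148 85 93 96
266 | 101 101 101 101 103 104 102 104 93 125 156 143 137 255 255 255 149 91 98
267 | 106 98 101 101 101 102 99 96 89 158 179 144 232 255 255 255 148 97 95
268 | 104 102 100 103 100 97 92 84 71 159 191 146 248 255 255 207 139 127 108
269 | 101 100 98 102 98 87 76 163 255 255 191 135 255 255 255 135 151 152 117
270 | 102 101 96 94 80 167 244 255 255 255 183 156 240 255 226 139 151 158 143
271 | 101 95 82 73 157 255 255 255 255 255 168 142 176 204 174 144 149 149 158
272 | 89 80 163 255 255 255 255 255 255 240 159 147 184 207 202 167 148 149 160
273 | 117 178 255 255 255 255 255 255 255 220 145 1
[... 1953 characters left out ...]
 205 202 193 182 223 250 221 182 182 182 182
316 | 255 255 255 255 255 255 250 227 206 202 198 205 223 221 181 181 181 182 198
317 | 255 255 255 255 255 255 245 220 209 215 222 232 208 183 180 180 198 229 237
318 | 255 255 255 255 254 246 229 201 203 207 219 228 183 182 182 198 237 255 255
319 | 253 254 255 255 246 225 203 171 170 167 180 199 189 178 198 239 255 255 255
320 | 255 253 254 254 244 205 167 150 152 156 164 180 185 187 234 255 255 255 255
321 | 255 254 254 253 248 211 155 149 153 156 167 176 176 204 252 255 255 255 255
322 | 255 254 255 254 251 235 190 148 152 158 169 184 212 238 254 253 254 255 255
323 | 255 255 255 255 254 250 234 218 208 210 218 232 246 255 255 255 254 253 255
```

>>> {"fn": "carry_out", "kwargs": {
  "motion": [
    {"travel": [0,0,0.15],"spin": 0},
    {"travel": [0,0,0.15],"spin": 0},
    {"travel": [0,0,0],"spin": 0},
    {"travel": [0,0,0],"spin": 0}
  ]
}}

```text
clock: 29.05
position: [0.4341, -0.2959, 0.1378]
tcp_rot: [-0.0, 0.742, 0.671, 0.0]
wrist_force: [0.1, 0.5, 0.4]
grip_width: 0.139
gripper_force: 29.9
```

```bash
python3 look.py
```

```text
[ 0.4341 -0.2959  0.1378] sx,sy -0.12828045576697863 -0.3111596085389593 [0.09881063 0.49315594 0.43375543]
scene hole [160.62792434 278.84068318] tip [160.37647558 279.22284965]
151 262
262 | 103 103 99 99 99 100 90 191 255 255 241 170 132 112 98 85 93 119 120
263 | 99 102 100 100 104 96 90 165 255 255 254 207 123 102 93 90 132 155 147
264 | 102 100 99 103 105 102 91 103 219 255 255 251 244 245 249 195 155 170 143
265 | 103 105 98 101 106 100 95 90 138 227 249 250 255 255 255 230 159 145 111
266 | 100 100 102 102 104 100 103 92 96 131 160 181 207 210 203 167 127 105 97
267 | 101 101 101 102 103 98 103 95 93 77 118 141 134 160 182 196 152 101 95
268 | 98 103 98 99 100 98 92 88 71 165 238 189 127 150 201 200 158 124 103
269 | 101 103 100 101 93 87 75 162 255 255 255 217 133 155 178 162 150 154 119
270 | 101 100 97 93 80 169 243 255 255 255 255 221 145 162 166 149 150 156 142
271 | 100 91 82 72 160 255 255 255 255 255 240 202 138 177 178 149 150 153 154
272 | 90 78 170 255 255 255 255 255 255 254 196 184 131 183 181 150 147 154 155
273 | 116 176 255 255 255 255 255 255 255 255 232 166 
[... 1953 characters left out ...]
 201 203 195 186 213 220 180 182 183 199 221
316 | 255 255 255 255 255 255 250 226 199 203 195 179 187 181 180 182 198 238 251
317 | 255 255 255 255 255 255 245 217 198 203 193 172 166 182 180 197 237 255 255
318 | 255 255 255 255 254 245 230 198 195 203 192 172 167 181 182 211 255 254 255
319 | 254 255 255 255 247 224 203 174 191 203 192 169 161 177 197 239 255 255 255
320 | 254 253 254 254 244 205 166 157 180 199 193 166 152 188 234 255 255 255 255
321 | 255 254 254 253 247 212 155 152 165 180 182 163 163 217 252 255 255 255 255
322 | 255 255 255 254 251 235 189 149 152 156 164 178 211 245 255 254 254 255 255
323 | 255 255 255 255 254 250 234 217 208 210 216 231 246 255 255 255 254 254 255
```

>>> {"fn": "carry_out", "kwargs": {
  "motion": [
    {"travel": [0,0,0.1],"spin": 0},
    {"travel": [0,0,0.1],"spin": 0},
    {"travel": [0,0,0],"spin": 0},
    {"travel": [0,0,0],"spin": 0}
  ]
}}

```text
clock: 29.65
position: [0.4341, -0.2959, 0.1318]
tcp_rot: [-0.0, 0.742, 0.671, 0.0]
wrist_force: [-0.4, -0.8, 0.3]
grip_width: 0.141
gripper_force: 29.9
```

>>> {"fn": "carry_out", "kwargs": {
  "motion": [
    {"travel": [-0.21,0,-0.05],"spin": 0},
    {"travel": [-0.21,0,-0.06],"spin": 0},
    {"travel": [-0.26,0,-0.09],"spin": 0},
    {"travel": [-0.26,0,-0.09],"spin": 0},
    {"travel": [0,0,0],"spin": 0},
    {"travel": [0,0,0],"spin": 0}
  ]
}}

```text
clock: 30.4
position: [0.4307, -0.3243, 0.1403]
tcp_rot: [-0.0, 0.742, 0.671, -0.001]
wrist_force: [-2.2, 2.3, -0.4]
grip_width: 0.139
gripper_force: 30.0
```

>>> {"fn": "carry_out", "kwargs": {
  "motion": [
    {"travel": [-0.27,0,-0.05],"spin": 0},
    {"travel": [-0.28,0,-0.03],"spin": 0},
    {"travel": [-0.28,-0.08,0],"spin": 0},
    {"travel": [0,0,0],"spin": 0},
    {"travel": [0,0,0],"spin": 0}
  ]
}}

```text
clock: 31.02
position: [0.4264, -0.348, 0.1425]
tcp_rot: [-0.001, 0.741, 0.671, 0.0]
wrist_force: [-1.5, 3.3, -1.4]
grip_width: 0.142
gripper_force: 30.0
```

```bash
python3 look.py | grep -v "^2[67][0-9] |" | head -60
```

```text
[ 0.4264 -0.348   0.1425] sx,sy -0.13067158243908206 -0.3638368719564139 [-1.51806002  3.32378187 -1.43640396]
scene hole [160.62792434 278.84068318] tip [141.79882232 292.88855011]
151 262
280 | 197 201 206 203 202 210 170 131 132 127 111 137 151 151 152 148 149 151 169
281 | 202 204 202 207 202 207 168 124 127 129 113 122 141 146 151 147 144 151 147
282 | 204 203 204 203 205 203 194 156 142 138 141 175 165 146 171 190 193 165 147
283 | 204 205 205 203 205 200 207 200 190 189 192 206 197 191 197 212 212 199 191
side hole [256.18948056 318.83505041] tip [255.97103832 341.52735694]
247 302
302 | 43 49 107 163 166 167 161 146 141 132 134 129 143 148 149 150 149 126 69
303 | 44 45 88 147 161 166 168 167 165 159 159 158 168 168 169 168 159 119 56
304 | 44 41 68 116 141 162 168 169 168 167 169 168 168 168 165 155 133 81 52
305 | 44 44 47 65 107 142 156 157 161 164 162 161 158 156 147 116 83 54 57
306 | 163 156 126 119 88 119 130 127 142 151 151 147 137 121 103 69 52 58 61
307 | 221 217 208 206 188 158 202 189 130 141 140 140 127 92 66 71 67 58 57
308 | 206 205 205 205 195 168 207 196 136 
[... 569 characters left out ...]
 135 136 139 138 135 145 143 144 145 144 144
316 | 145 143 145 145 144 144 143 140 136 135 138 136 134 144 143 144 145 145 144
317 | 145 145 145 144 145 145 146 146 137 136 138 135 137 147 144 143 144 150 166
318 | 143 146 145 145 145 146 152 151 138 135 137 135 137 150 145 145 144 154 180
319 | 159 142 145 144 144 147 149 148 137 136 138 135 138 147 143 147 145 150 169
320 | 173 142 143 144 143 141 143 146 137 135 138 135 133 149 164 168 168 167 171
321 | 176 161 141 143 141 136 142 146 138 137 136 135 133 153 177 179 183 184 184
322 | 181 172 143 141 142 139 140 145 136 137 136 136 151 170 180 179 180 182 182
323 | 182 178 164 165 164 158 141 142 138 139 147 164 172 183 182 181 179 180 180
```

>>> {"fn": "carry_out", "kwargs": {
  "motion": [
    {"travel": [0.03,-0.04,0.2],"spin": 0},
    {"travel": [0,0,0.25],"spin": 0},
    {"travel": [0,0,0.25],"spin": 0},
    {"travel": [0,0,0],"spin": 0},
    {"travel": [0,0,0],"spin": 0}
  ]
}}

```text
clock: 31.75
position: [0.4252, -0.3472, 0.1209]
tcp_rot: [-0.001, 0.742, 0.671, 0.0]
wrist_force: [0.3, 3.2, -3.6]
grip_width: 0.142
gripper_force: 30.0
```

>>> {"fn": "carry_out", "kwargs": {
  "motion": [
    {"travel": [0.05,0,0.2],"spin": 0},
    {"travel": [0,0,0.2],"spin": 0},
    {"travel": [0,0,0.15],"spin": 0},
    {"travel": [0,0,0],"spin": 0},
    {"travel": [0,0,0],"spin": 0},
    {"travel": [0,0,0],"spin": 0}
  ]
}}

```text
clock: 32.5
position: [0.4253, -0.3462, 0.1051]
tcp_rot: [-0.0, 0.742, 0.671, -0.0]
wrist_force: [-1.6, 1.5, -2.3]
grip_width: 0.142
gripper_force: 30.0
```

>>> {"fn": "carry_out", "kwargs": {
  "motion": [
    {"travel": [0,0,0.1],"spin": 0},
    {"travel": [0,0,0],"spin": 0},
    {"travel": [0,0,0],"spin": 0}
  ]
}}

```text
clock: 32.88
position: [0.4255, -0.346, 0.1026]
tcp_rot: [0.0, 0.742, 0.671, 0.0]
wrist_force: [-0.6, 2.8, -0.3]
grip_width: 0.145
gripper_force: 30.0
```

>>> {"fn": "carry_out", "kwargs": {
  "motion": [
    {"travel": [0,0,0.08],"spin": 0},
    {"travel": [0,0,0],"spin": 0},
    {"travel": [0,0,0],"spin": 0}
  ]
}}

```text
clock: 33.25
position: [0.4255, -0.346, 0.1001]
tcp_rot: [0.0, 0.742, 0.671, 0.0]
wrist_force: [-0.8, 3.4, 1.9]
grip_width: 0.146
gripper_force: 30.0
```

>>> {"fn": "carry_out", "kwargs": {
  "fingers": -1,
  "motion": [
    {"travel": [0,0,0],"spin": 0},
    {"travel": [0,0,0],"spin": 0},
    {"travel": [0,0,0],"spin": 0},
    {"travel": [0,0,0],"spin": 0},
    {"travel": [0,0,0],"spin": 0},
    {"travel": [0,0,0],"spin": 0}
  ]
}}

```text
clock: 34.0
position: [0.4255, -0.346, 0.1001]
tcp_rot: [0.0, 0.742, 0.671, 0.0]
wrist_force: [-0.1, -0.4, -0.0]
grip_width: 0.75
gripper_force: 0.0
```

>>> {"fn": "carry_out", "kwargs": {
  "motion": [
    {"travel": [0,0,-0.5],"spin": 0},
    {"travel": [0,0,-1],"spin": 0},
    {"travel": [0,0,-1],"spin": 0},
    {"travel": [0,0,-1],"spin": 0},
    {"travel": [0,0,-1],"spin": 0},
    {"travel": [0,0,0],"spin": 0},
    {"travel": [0,0,0],"spin": 0},
    {"travel": [0,0,0],"spin": 0}
  ]
}}

```text
clock: 35.0
position: [0.4249, -0.3455, 0.2332]
tcp_rot: [-0.002, 0.742, 0.671, -0.0]
wrist_force: [0.4, -0.2, 0.3]
grip_width: 0.999
gripper_force: 0.0
```

Run:
```python
from h import *
import cv2
s=sense();print(s["clock"],s["position"].round(4),s["wrist_force"].round(1),s["grip_width"])
for n,box in(("side",(280,345,225,290)),("scene",(250,310,130,195))):
    a=cv2.imread(f"pics/{n}0.png").astype(int);b=capture(n);cv2.imwrite(f"pics/{n}_end.png",b);b=b.astype(int)
    y0,y1,x0,x1=box;A,B=a[y0:y1,x0:x1],b[y0:y1,x0:x1];d=np.abs(A-B).max(2);print(n,"stand area changed px",(d>50).sum(),"of",d.size)
    for i in(A,B):
        r=range(4,26,3) ;print([i[k,22:42,1].tolist() for k in r][:6])
W=cam("wrist",s);b=capture("wrist");print("w hometop",proj(W,[.4237,-.3453,.124]))
u=proj(W,[.4237,-.3453,.124]).astype(int)
for r_ in b[u[1]-18:u[1]+14:2,u[0]-14:u[0]+16,1]:print(*(r_//10))
```

```text
35.0 [ 0.4249 -0.3455  0.2332] [ 0.4 -0.2  0.3] 0.9985432928691312
side stand area changed px 1756 of 4225
[[85, 85, 85, 86, 85, 85, 85, 86, 86, 86, 87, 85, 84, 84, 86, 86, 85, 85, 86, 84], [85, 85, 86, 85, 86, 83, 94, 117, 121, 133, 126, 95, 85, 83, 87, 86, 84, 87, 86, 84], [85, 86, 84, 86, 122, 177, 184, 184, 184, 183, 182, 182, 174, 116, 87, 86, 84, 86, 85, 84], [84, 86, 83, 87, 93, 116, 137, 154, 152, 149, 138, 124, 94, 89, 85, 83, 84, 86, 85, 87], [85, 85, 86, 87, 92, 113, 114, 111, 110, 105, 101, 101, 94, 86, 86, 86, 86, 84, 86, 84], [86, 85, 84, 86, 94, 113, 112, 111, 109, 103, 102, 98, 94, 86, 85, 86, 85, 85, 86, 86]]
[[56, 54, 56, 57, 58, 55, 56, 57, 58, 54, 58, 57, 56, 58, 57, 56, 57, 56, 58, 59], [47, 54, 58, 56, 56, 57, 53, 57, 58, 58, 56, 58, 57, 60, 56, 55, 57, 57, 57, 54], [43, 45, 46, 46, 51, 84, 118, 125, 126, 126, 125, 125, 120, 101, 56, 59, 59, 59, 57, 57], [45, 45, 45, 44, 56, 90, 116, 123, 128, 126, 127, 123, 114, 96, 56, 57, 58, 58, 56, 57], [44, 44, 42, 45, 56, 86, 102, 107, 110, 110, 110, 109, 105, 94, 54, 56, 57, 57, 57, 54], [45, 44, 43, 45, 55, 88, 103, 107
[... 1911 characters left out ...]
25 25 25 25 25 25 25 19 12 13 15 16 17 16 16 15 14 12 12 16 22 24 24 24 24 24 24 24
25 25 25 25 25 25 25 25 25 19 15 16 16 16 16 17 17 17 17 16 15 18 22 24 24 24 24 24 24 24
25 25 25 25 25 25 25 25 25 18 16 16 16 17 17 17 17 17 17 17 18 20 23 24 24 24 24 24 24 24
25 25 25 25 25 25 25 25 25 21 16 16 16 16 16 16 16 17 16 17 19 23 24 24 24 24 24 24 24 24
25 25 25 25 25 25 25 25 25 24 19 17 16 17 16 16 16 16 16 18 20 23 24 24 24 24 24 24 24 24
24 25 25 25 25 25 25 25 25 25 25 23 19 18 17 18 19 21 24 25 25 25 25 24 24 24 24 24 24 24
9 10 10 11 12 14 17 20 22 23 23 23 23 24 24 24 25 25 25 25 25 25 25 24 24 24 24 24 24 24
9 9 9 9 9 9 9 9 9 9 9 9 10 11 11 13 16 19 22 24 24 23 22 21 22 23 23 24 24 24
```

```bash
python3 -c "
from workcell import *
print(job_done())"
```

```text
the job is handed in; nothing more can be done
None
```

The job is handed in at 35 s of the 72 s allowed. Both side panels are folded up to their stops. The tare button was pressed fully home and held for over a second, with the stylus within about 3° of square. The stylus is back in its stand, upright as far as camera readings show. On the way back its tip first struck the rim of the stand's hole, with about 27 N at the wrist when last read.

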